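# Stack a toroidal transformer on its stud in an amplifier

### The job

Fit the mains transformer into the open amplifier, ready for its nut. Stack the parts flat over the upright stud in the chassis, in this order: the large rubber pad on the chassis floor, then the ring-shaped transformer (lower it down, do not let it drop), then the small rubber pad, and the steel clamp plate on top with its domed side up. Leave the other things on the bench where they are.

Things in the scene. Friction and masses are not known exactly. Their poses are not given: they have to be found in the camera images.
- chassis: Amplifier with its cover off, fixed, at any yaw: steel tray 170 (its x) x 260 (its y) mm on feet, floor 10 mm above the bench, thin walls with tops 44 to 56 mm above it, front panel with knobs on its -x side. Its +y half is the empty transformer bay with the stud; a circuit board (parts up to 46 mm above the bench) begins 80 mm from the stud towards -y. Origin: centre, bench height.
- stud (a point): Foot of the transformer stud, on its axis, at the chassis floor (10 mm above the bench), axes as the chassis; it lies 60 mm from the chassis centre towards the chassis +y. The stud is an upright yellow threaded rod, 8 mm diameter, its tip 54 mm above this point (top 4 mm tapered). Floor clear for 66 mm or more all round the stud.
- pad_large: Large flat black rubber pad: ring 66 mm outside diameter, 18 mm hole, 6 mm thick, stiff, 20 g. Origin at the centre of its underside, z up. Starts flat on the bench.
- toroid: Ring-shaped (toroidal) mains transformer, copper winding: 66 mm outside diameter, 26 mm hole, 26 mm high, about 0.45 kg. Origin at the centre of its underside, z up; any yaw will do. Starts lying flat on the bench.
- pad_small: Small flat black rubber pad: ring 50 mm outside diameter, 18 mm hole, 6 mm thick, stiff, 12 g. Origin at the centre of its underside, z up. Starts flat on the bench.
- clamp_plate: Round steel clamp plate, 54 mm diameter, 15 mm hole, rim 6 mm thick, crown 8 mm high at the middle, flat underneath, 70 g. Origin at the centre of its underside, z up. Starts flat on the bench, domed side up.
- capacitor: Bystander: upright blue can capacitor, 35 mm diameter, 51 mm high with its two terminals, loose. Origin at the centre of its underside.
- reel: Bystander: white solder reel standing on its flange, 52 mm diameter, 38 mm high, loose. Origin at the centre of its underside.
- multimeter: Bystander: black and red multimeter lying on its back, 150 (its x) x 78 x 42 mm, loose, to the robot's right. Origin at the centre of its underside.
- screwdriver: Bystander: yellow-handled screwdriver, about 190 mm long along its x, handle 26 mm thick, loose, lying beyond the chassis. Origin under its middle, at bench height.
Things that resemble listed ones, but are neither listed nor needed, are in the scene too. Leave any red look-alike of the pad_large alone. Leave any red look-alike of the clamp_plate alone.

How it is judged:
By the outcome, as a careful person would: the job done as asked, in the order asked, and still so for the second after the job is handed in, with the robot touching nothing.
It also fails if it takes over 102 s, if anything falls off the work surface, if the arm or the gripper's body presses on something with over 40 N, if the wrist force passes 120 N, or if a joint passes its speed limit or range.

### The arm

A 7-joint arm with a two-finger parallel gripper is mounted at the origin on the work surface. World frame = base frame: x ahead of the robot, y to its left, z up, the work surface at z = 0. Lengths are in m, angles in rad, forces in N, time in s.
With the tool pointing down it reaches from about 0.4 to 0.85 m from the base axis. Payload 10.4 kg.
Tool frame: the origin (TCP) lies at the very end of the fingers, on their centre line; the grasp point (between the pads) lies 19 mm behind it (grip_point_offset is the distance from the TCP to the grasp point, in m); z points along the fingers, y is the line along which they close (so a half turn about z gives the same grasp; the last joint's range is limited). The gripper opens to 87 mm and grips with 3 to 60 N. Pads are 19 mm wide; open, the fingers measure 117 mm over their backs; the gripper's body (75 mm by 190 mm) begins 51 mm behind the grasp point.
Start: joints at [-1.306, 0.332, -0.065, 1.46, 0.022, 1.35, -0.088], TCP at [0.177, 0.599, 0.223] pointing down, gripper open.
Joint ranges: [-2.6, 2.6], [-0.5, 2.12], [-1.47, 1.34], [0.16, 2.42], [-1.27, 4.41], [0.06, 2.06], [-2.6, 2.6]. Speed limits (rad/s): [2.22, 2.22, 2.79, 2.79, 3.14, 3.14, 3.14].

### API

Orientations are given as a unit quaternion [x, y, z, w].
In Python, from bench import * gives the robot as it stands.
- The arm moves only by the tool play_rows, never from a script. Its argument "increments" is text: rows parted by semicolons, each of 7 numbers parted by spaces: the turn, a rotation vector about the tool's x, y, z in rad, then the shift along the tool's x, y, z in m, then the opening, from 0 (shut) to 1 (fully open). A call has 1 to 8 rows; each row is the pose to reach, as a shift and turn from the pose commanded when the call began, along the tool's axes at that moment; what a row does not reach only later rows make up. A row lasts 1/10 s, in which the tool goes at most 50 mm and 8.59 degrees, less where a joint would pass 70% of its speed; a pose out of reach is approached as far as the arm can. A call with a gripper value outside its range is refused whole. The fingers move at their own pace and stop on an object; "grip_force" is the grip in N (left out, the last holds). Time passes only in rows, so rows that repeat a pose let the fingers close. It gives the time, the measured TCP pose, the force, the opening and the grip force at its end, in the units of the state.
- read_state(): the state, without advancing time (a new reading comes with each control period).
- camera(name): name is "side" or "top"; returns a dict with "color" (420x560x3 uint8, red, green, blue), "fx", "fy", "cx", "cy" (pixels), "camera_from_world" (4x4, takes a point from world to camera coordinates). Camera axes: x right, y down, z forward; pixel columns grow to the right and rows downward; lengths in m; the calibration is good to about 2 mm. A picture is of the moment at which its call begins. There is no depth.
- close_job(): hands the job in; it is judged then, once.
The state is a dict: "time": time; "joint_positions": joint angles; "joint_vel": joint speeds; "joint_torque": joint torques, N m; "ee_pos": TCP position; "eef_rot": TCP orientation; "ft_force": force on the tool from outside, world axes, zero at the start; "torque": the same for the moment, N m; "width": finger opening in m; "grip_force": force on a finger pad.
Only numpy, scipy, OpenCV 4.12 (cv2) and the standard library are available. Lean on these libraries where they do the work, as an engineer would, in place of code of your own. Each camera call takes 0.05 s, during which the arm holds its last target. There are 200 camera calls.

## Working session

There is one attempt and no reset: what is moved stays moved. The work goes in short steps, Python scripts to look and compute and a tool call to move; the robot and the scene stay as the last step left them, time stands still between calls to the robot, and variables do not carry over. Pictures are saved under pics/ and viewed, at most 16 in all, crops included, and the job is handed in when it is done.

Besides the shell and the picture viewer there is one more tool, called by a JSON object that holds its "method" and its "body". play_rows: Moves the arm, as the interface text tells. Its arguments: {"type":"object","properties":{"increments":{"type":"string"},"grip_force":{"type":"number"}},"required":["increments"]}

```bash
mkdir -p pics; ls; python3 - <<'E'
from bench import *
import cv2,json
s=read_state(); print(s)
for n in("top","side"):
    c=camera(n); cv2.imwrite(f"pics/{n}0.png",cv2.resize(c["color"][:,:,::-1],(800,600),interpolation=cv2.INTER_CUBIC))
    cv2.imwrite(f"{n}0_raw.png",c["color"][:,:,::-1])
    print(n,c["fx"],c["fy"],c["cx"],c["cy"],c["camera_from_world"].tolist() if hasattr(c["camera_from_world"],'tolist') else c["camera_from_world"])
E
```

```text
pics
{'time': 0.0, 'joint_positions': array([-1.30560032,  0.33284393, -0.06470463,  1.46093962,  0.021647  ,
        1.34988988, -0.08849696]), 'joint_vel': array([ 2.12600278e-05, -1.92121024e-03, -1.01399793e-03, -1.85207849e-04,
        8.23448131e-04,  2.93956008e-04, -1.75872492e-04]), 'joint_torque': array([ 5.46616484e-04, -6.23271060e+01,  2.48120504e-02, -3.89888906e+01,
       -6.12868136e-02,  3.98392451e-02,  1.45589470e-04]), 'ee_pos': array([0.17730956, 0.5989234 , 0.22177222]), 'eef_rot': array([ 1.43382728e-01,  9.89667073e-01, -6.90551678e-04, -4.51019988e-05]), 'ft_force': array([ 0.14661054,  0.72355971, -0.55929718]), 'torque': array([-0.00507985,  0.02796577, -0.00167979]), 'grip_force': 0.0, 'width': 0.08723340824235376}
top 386.90415628695365 386.90415628695365 283.37111082807985 207.36119351636594 [[0.0025195457051686893, -0.9999814763915614, -0.005540646459823507, -0.02684912048077463], [-0.986408204443426, -0.001574969755000896, -0.1643057323314282, 0.5565791934419787], [0.16429396244578087, 0.005879314928120603, -0.9863939008123682, 0.9101226254290685], [0.0, 0.0, 0.0, 1.0]]
side 508.87306969787875 508.87306969787875 279.3237321698679 209.6409884183413 [[0.9994107462617857, -0.03288113034930668, 0.009848427458825134, -0.5231695937757165], [-0.018310216516866405, -0.7534051840855608, -0.6573015780934256, 0.009357592964736965], [0.029032675170664334, 0.6567339338422782, -0.7535632978804638, 1.3981436045394218], [0.0, 0.0, 0.0, 1.0]]
```

View pics/top0.png

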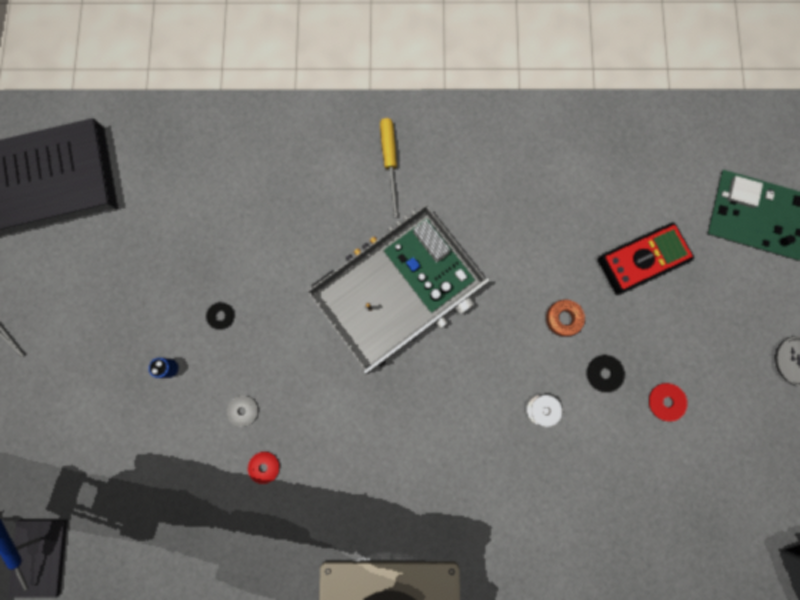

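View pics/side0.png

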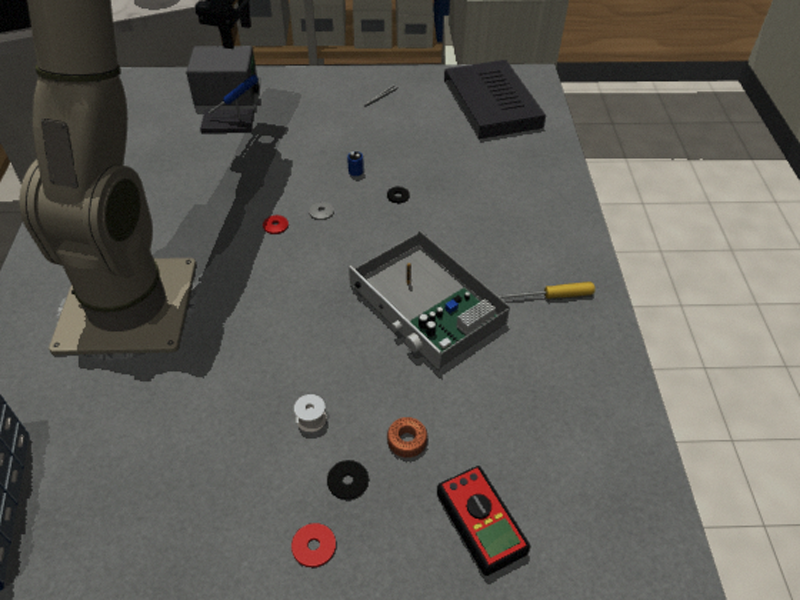

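The large pad is at top-view (605,373), the toroid (566,318), the small pad (220,316), the grey plate (242,410) and the stud (368,307). The red look-alikes are at (668,402) and (264,467). In the side view they sit at pad (348,480), toroid (407,437), small pad (398,195), plate (320,211) and stud (408,275).

```bash
cat > lib.py <<'E'
import numpy as np, cv2
from scipy.optimize import least_squares
from bench import *
def proj(c,P):
    P=np.atleast_2d(P); q=P@c["camera_from_world"][:3,:3].T+c["camera_from_world"][:3,3]
    return np.c_[c["fx"]*q[:,0]/q[:,2]+c["cx"],c["fy"]*q[:,1]/q[:,2]+c["cy"]]
def ray(c,uv,z):
    M=c["camera_from_world"];R,t=M[:3,:3],M[:3,3];o=-R.T@t
    d=R.T@np.array([(uv[0]-c["cx"])/c["fx"],(uv[1]-c["cy"])/c["fy"],1]);return o+d*(z-o[2])/d[2]
def hullc(pts):
    h=cv2.convexHull(pts.astype(np.float32)); m=cv2.moments(h); return np.array([m["m10"]/m["m00"],m["m01"]/m["m00"]]),m["m00"],h
A=np.linspace(0,2*np.pi,60)
def solve(c,uv,r,h,z0=0,r2=None):
    r2=r2 or r
    def sil(xy): return np.vstack([np.c_[xy[0]+R*np.cos(A),xy[1]+R*np.sin(A),0*A+z] for R,z in((r,z0),(r2,z0+h))])
    s=least_squares(lambda xy:hullc(proj(c,sil(xy)))[0]-uv,ray(c,uv,z0+h/2)[:2])
    return s.x,hullc(proj(c,sil(s.x)))[1]
def blob(img,uv,fn,w=28):
    """hull of the mask component nearest uv"""
    k=4;u,v=int(uv[0]),int(uv[1]);x0,y0=max(u-w,0),max(v-w,0)
    cr=cv2.resize(img[y0:v+w,x0:u+w],None,fx=k,fy=k,interpolation=cv2.INTER_LINEAR)
    m=fn(cr.astype(int)).astype(np.uint8)
    cs,_=cv2.findContours(m,cv2.RETR_EXTERNAL,cv2.CHAIN_APPROX_NONE)
    cs=[q for q in cs if cv2.contourArea(q)>300]
    q=min(cs,key=lambda q:np.hypot(*(q.reshape(-1,2).mean(0)/k+[x0-uv[0],y0-uv[1]])))
    cen,a,h=hullc(q.reshape(-1,2)); cv2.polylines(cr,[h.astype(int)],True,(0,255,0),1)
    return (cen+.5)/k-.5+[x0,y0],a/k/k,cr
black=lambda i:i.max(2)<52
copper=lambda i:i[...,0]-i[...,2]>35
light=lambda i:i.min(2)>125
E
python3 - <<'E'
from lib import *
C={n:camera(n) for n in("top","side")}
S=dict(pad_large=(.033,.006,None,black,(423.5,261),(243.6,336)),toroid=(.033,.026,None,copper,(396,222.6),(285,306)),
 pad_small=(.025,.006,None,black,(154,221),(279,136)),plate=(.027,.007,None,light,(169,287),(225,148)))
rows=[]
for k,(r,h,r2,fn,a,b) in S.items():
    tiles=[]
    for n,uv in zip(C,(a,b)):
        c=C[n];cen,ar,cr=blob(c["color"],uv,fn);xy,am=solve(c,cen,r,h)
        print(k,n,cen.round(2),"area",round(ar),"model",round(am),"xy",xy.round(4)); tiles.append(cr)
    rows.append(np.hstack([cv2.resize(t,(190,190)) for t in tiles]))
g=np.vstack([np.hstack(rows[:2]),np.hstack(rows[2:])])
cv2.imwrite("pics/seg.png",g[...,::-1])
t=C["top"]["color"][130:275,205:355];s=C["side"]["color"][155:265,235:365]
g=np.hstack([cv2.resize(t,(400,387),interpolation=cv2.INTER_CUBIC),cv2.resize(s,(400,387),interpolation=cv2.INTER_CUBIC)])
cv2.imwrite("pics/stud.png",g[...,::-1])
E
```

```text
pad_large top [423.51 261.04] area 506 model 566 xy [ 0.4274 -0.3789]
pad_large side [243.09 335.85] area 639 model 641 xy [ 0.4285 -0.3811]
toroid top [395.81 222.08] area 551 model 611 xy [ 0.5247 -0.3103]
toroid side [284.54 304.16] area 554 model 696 xy [ 0.5256 -0.3076]
pad_small top [153.88 220.68] area 266 model 309 xy [0.5286 0.3077]
pad_small side [278.23 136.23] area 145 model 152 xy [0.53   0.3058]
plate top [167.44 286.82] area 420 model 391 xy [0.3619 0.2639]Traceback (most recent call last):
  File "<stdin>", line 9, in <module>
  File "lib.py", line 25, in blob
    q=min(cs,key=lambda q:np.hypot(*(q.reshape(-1,2).mean(0)/k+[x0-uv[0],y0-uv[1]])))
ValueError: min() iterable argument is empty
```

```bash
python3 - <<'E'
from lib import *
C={n:camera(n) for n in("top","side")}
rows=[]
L=lambda th:(lambda i:i.min(2)>th)
B=lambda th:(lambda i:i.max(2)<th)
K=lambda i:i[...,0]-i[...,2]>18
S=dict(pad_large=(.033,.006,B(62),B(62),(423.5,261),(243.6,336)),toroid=(.033,.026,K,K,(396,222.6),(285,306)),
 pad_small=(.025,.006,B(62),B(55),(154,221),(279,136)))
t=C["top"]["color"];s=C["side"]["color"]
bt=np.median(t[275:300,155:185].min(2));bs=np.median(s[138:158,205:245].min(2)); pt=np.percentile(t[277:298,160:180].min(2),85);ps=np.percentile(s[143:153,218:232].min(2),85)
print(bt,pt,bs,ps)
S["plate"]=(.027,.007,L((bt+pt)/2),L((bs+ps)/2),(169,287),(225,148))
for k,(r,h,f1,f2,a,b) in S.items():
    tiles=[]
    for n,uv,fn in zip(C,(a,b),(f1,f2)):
        try:
            c=C[n];cen,ar,cr=blob(c["color"],uv,fn);xy,am=solve(c,cen,r,h)
            print(k,n,cen.round(2),"area",round(ar),"model",round(am),"xy",xy.round(4)); tiles.append(cr)
        except ValueError as e: print(k,n,e); tiles.append(np.zeros((190,190,3),np.uint8))
    rows.append(np.hstack([cv2.resize(t_,(200,200)) for t_ in tiles]))
g=np.vstack([np.hstack(rows[:2]),np.hstack(rows[2:])])
cv2.imwrite("pics/seg.png",g[...,::-1])
t=t[140:270,210:350];s=s[155:265,235:365]
g=np.hstack([cv2.resize(t,(400,371),interpolation=cv2.INTER_CUBIC),cv2.resize(s,(400,371),interpolation=cv2.INTER_CUBIC)])
cv2.imwrite("pics/stud.png",g[...,::-1])
E
```

```text
126.0 163.0 101.0 127.14999999999999
pad_large top [423.52 261.04] area 526 model 566 xy [ 0.4274 -0.3789]
pad_large side [243.13 335.88] area 656 model 641 xy [ 0.4285 -0.3812]
toroid top [395.68 222.1 ] area 599 model 611 xy [ 0.5246 -0.31  ]
toroid side [284.55 305.29] area 646 model 698 xy [ 0.5254 -0.3106]
pad_small top [153.87 220.71] area 282 model 309 xy [0.5285 0.3077]
pad_small side [278.25 136.23] area 147 model 152 xy [0.5301 0.3058]
plate top [168.55 287.93] area 203 model 391 xy [0.3592 0.261 ]
plate side [224.41 149.07] area 56 model 193 xy [0.3622 0.2488]
```

View pics/seg.png

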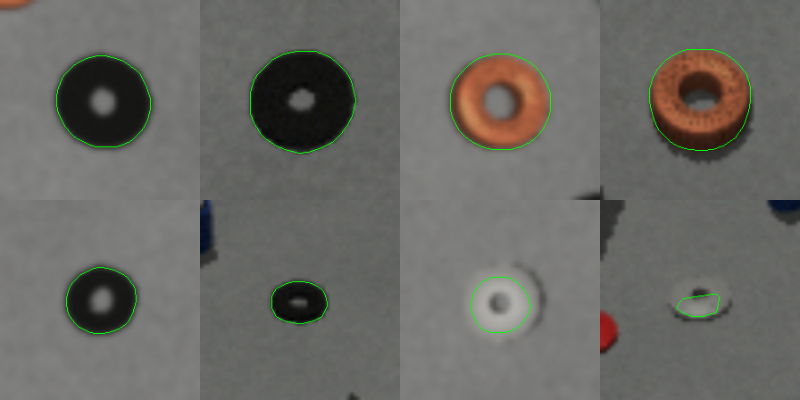

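View pics/stud.png

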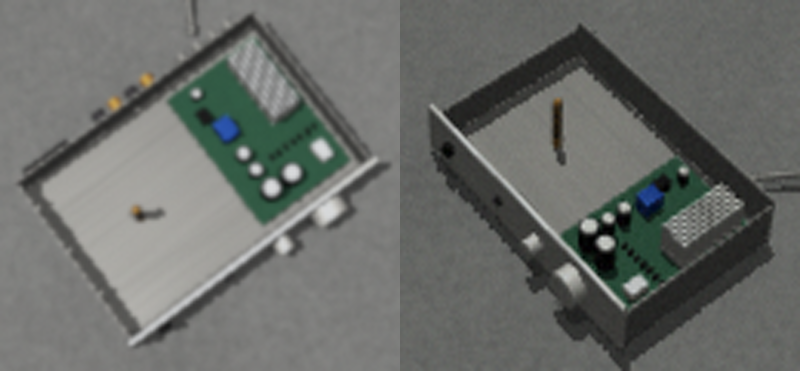

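Segmentation agrees between cameras to 2 mm for the pads and toroid. The plate hole reads raw (168.2,287.3) top and (224.8,145.8) side. The stud tip reads raw (257.5,213.4) top and (285.9,184.1) side, with its foot at about (285.9,198.1) in the side view. The chassis front panel faces lower right, so the yaw is about 36°.

```bash
python3 - <<'E'
from lib import *
C={n:camera(n) for n in("top","side")}
for nm,n,uv,z in(("plate","top",(168.2,287.3),.008),("plate","side",(224.8,145.8),.008),("tip","top",(257.5,213.4),.064),("tip","side",(285.9,184.1),.064),("foot","side",(285.9,198.1),.010),("reel","top",(381.5,287),.038)):
    print(nm,n,ray(C[n],uv,z).round(4))
# stud from yellow-brown pixels: compare to hull model of 8 mm rod
for n,uv in(("top",(257.5,213.4)),("side",(285.9,190))):
    c=C[n]["color"].astype(int);u,v=map(int,uv);w=c[v-14:v+14,u-8:u+9];m=(w[...,0]-w[...,2]>14)
    ys,xs=np.nonzero(m);print(n,len(ys),xs.mean()+u-8,ys.min()+v-14,ys.max()+v-14,ys.mean()+v-14)
# chassis yaw: panel ends in top crop
e=[(210+p[0]/2.857-.5,140+p[1]/2.857-.5) for p in((132,343),(383,162))]
a,b=[ray(C["top"],q,.055) for q in e];d=a-b;print("panel",a.round(3),b.round(3),np.linalg.norm(d),"yaw",np.degrees(np.arctan2(d[1],d[0]))-90)
s=read_state();print(s["ee_pos"],s["eef_rot"],s["time"])
E
```

```text
plate top [0.3608 0.2607 0.008 ]
plate side [0.3633 0.2584 0.008 ]
tip top [0.5387 0.0367 0.064 ]
tip side [0.542 0.036 0.064]
foot side [0.543  0.0335 0.01  ]
reel top [ 0.3641 -0.2623  0.038 ]
top 15 257.2 211 215 213.2
side 29 285.6551724137931 184 198 190.41379310344828
panel [0.428 0.04  0.055] [ 0.583 -0.174  0.055] 0.26394316039686455 yaw 35.91999162640194
[0.1773483  0.59926541 0.22245665] [ 1.43401535e-01  9.89664587e-01 -6.01694690e-05 -3.41398220e-05] 0.4
```

{"method": "play_rows", "body": {"increments": "0 0 0.15 0 0 0 0.9;0 0 0.3 0 0 0 0.9;0 0 0.45 0 0 0 0.9;0 0 0.6 0 0 0 0.9;0 0 0.654 0 0 0 0.9;0 0 0.654 0 0 0 0.9", "grip_force": 10}}

```text
time: 1.0
ee_pos: [0.1773, 0.5993, 0.2226]
eef_rot: [0.454, 0.891, 0.0, 0.0]
ft_force: [-0.7, 0.6, -0.3]
width: 0.078
grip_force: 0.0
```

{"method": "play_rows", "body": {"increments": "0 0 0 -0.432 0.0855 0.02 0.9;0 0 0 -0.432 0.0855 0.02 0.9;0 0 0 -0.432 0.0855 0.02 0.9;0 0 0 -0.432 0.0855 0.02 0.9;0 0 0 -0.432 0.0855 0.02 0.9;0 0 0 -0.432 0.0855 0.02 0.9;0 0 0 -0.432 0.0855 0.02 0.9;0 0 0 -0.432 0.0855 0.02 0.9"}}

```text
time: 1.8
ee_pos: [0.472, 0.3265, 0.2047]
eef_rot: [0.453, 0.892, 0.0, 0.0]
ft_force: [-0.1, 1.0, -0.1]
width: 0.0785
grip_force: 0.0
```

{"method": "play_rows", "body": {"increments": "0 0 0 -0.548 -0.45 0.05 0.9;0 0 0 -0.548 -0.45 0.05 0.9;0 0 0 -0.548 -0.45 0.05 0.9;0 0 0 -0.548 -0.45 0.05 0.9;0 0 0 -0.548 -0.45 0.05 0.9;0 0 0 -0.548 -0.45 0.05 0.9;0 0 0 -0.548 -0.45 0.05 0.9;0 0 0 -0.548 -0.45 0.05 0.9"}}

```text
time: 2.6
ee_pos: [0.447, -0.0722, 0.1764]
eef_rot: [0.453, 0.892, 0.001, 0.0]
ft_force: [0.7, -0.4, 0.1]
width: 0.0783
grip_force: 0.0
```

{"method": "play_rows", "body": {"increments": "0 0 0 -0.238 -0.1965 0.126 0.9;0 0 0 -0.238 -0.1965 0.126 0.9;0 0 0 -0.238 -0.1965 0.126 0.9;0 0 0 -0.238 -0.1965 0.126 0.9;0 0 0 -0.238 -0.1965 0.126 0.9;0 0 0 -0.238 -0.1965 0.126 0.9;0 0 0 -0.238 -0.1965 0.126 0.9;0 0 0 -0.238 -0.1965 0.126 0.9"}}

```text
time: 3.4
ee_pos: [0.4256, -0.3826, 0.0485]
eef_rot: [0.455, 0.89, -0.001, -0.001]
ft_force: [-0.3, -0.4, 0.5]
width: 0.0787
grip_force: 0.0
```

```bash
python3 - <<'E'
from lib import *
t=camera("top");s=camera("side")
a=t["color"][200:310,370:490];b=s["color"][270:380,185:305]
cv2.imwrite("pics/g1.png",np.hstack([cv2.resize(q,(400,367),interpolation=cv2.INTER_CUBIC) for q in(a,b)])[...,::-1])
st=read_state();print(st["ee_pos"],st["eef_rot"],st["joint_positions"].round(2),st["time"])
E
```

```text
[ 0.42796694 -0.37875114  0.04980722] [ 4.53664862e-01  8.91172182e-01 -1.12622903e-04 -5.67548733e-04] [ 0.02  0.47  0.77  1.82 -0.38  1.    1.58] 3.5
```

View pics/g1.png

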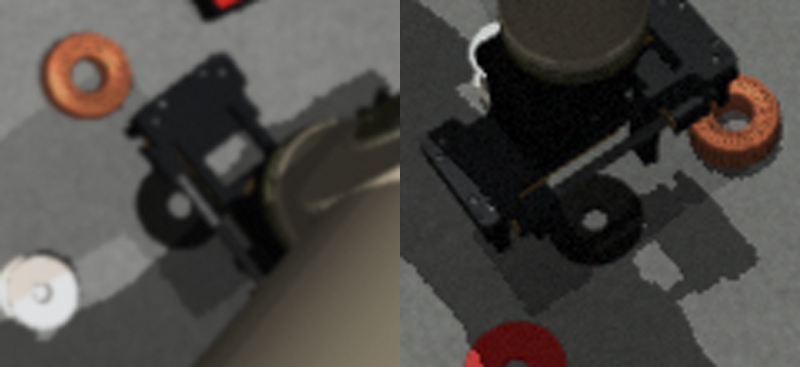

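The open gripper straddles the pad (side crop (597,220)) and is clear of the toroid and reel. Next I descend and grip.

{"method": "play_rows", "body": {"increments": "0 0 0 0 0 0.025 0.9;0 0 0 0 0 0.04 0.9;0 0 0 0 0 0.0465 0.9;0 0 0 0 0 0.0475 0.9;0 0 0 0 0 0.0475 0.6;0 0 0 0 0 0.0475 0.6;0 0 0 0 0 0.0475 0.6;0 0 0 0 0 0.0475 0.6", "grip_force": 12}}

```text
time: 4.3
ee_pos: [0.429, -0.3786, 0.0034]
eef_rot: [0.454, 0.891, 0.0, 0.001]
ft_force: [0.4, 0.6, 4.2]
width: 0.0638
grip_force: 12.0
```

{"method": "play_rows", "body": {"increments": "0 0 0 0 0 -0.01 0.6;0 0 0 0 0 -0.03 0.6;0 0 0 0 0 -0.06 0.6;0 0 0 0 0 -0.09 0.6;0 0 0 0 0 -0.1 0.6;0 0 0 0 0 -0.1 0.6"}}

```text
time: 4.9
ee_pos: [0.4293, -0.3789, 0.1043]
eef_rot: [0.454, 0.891, 0.0, 0.001]
ft_force: [-0.2, -0.4, -0.9]
width: 0.0639
grip_force: 12.0
```

```bash
python3 - <<'E'
from lib import *
t=camera("top");s=camera("side")
a=t["color"][200:310,370:490];b=s["color"][240:350,185:305]
cv2.imwrite("pics/g2.png",np.hstack([cv2.resize(q,(400,367),interpolation=cv2.INTER_CUBIC) for q in(a,b)])[...,::-1])
st=read_state();print(st["ee_pos"],st["width"],st["grip_force"],st["ft_force"])
E
```

```text
[ 0.4283087  -0.37789421  0.10201388] 0.06439540081729946 12.000018018297851 [-0.02010458  0.00129531 -0.61422728]
```

View pics/g2.png

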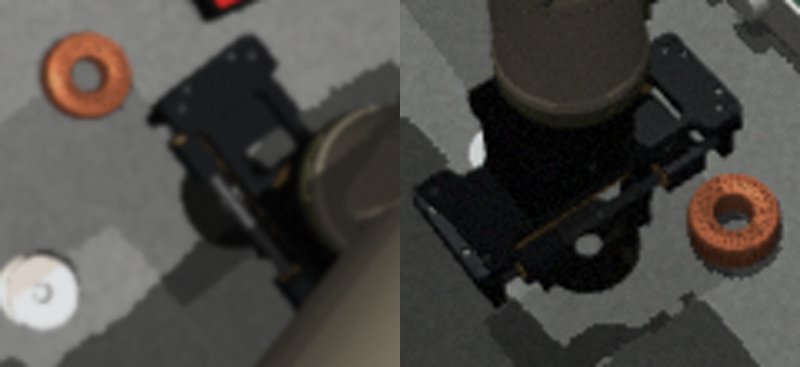

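The pad is held level, with its hole at side crop (588,245), raw (240.9,312.9).

```bash
python3 - <<'E'
from lib import *
c=camera("side");print(ray(c,(240.9,312.9),.104));st=read_state();print(st["ee_pos"],st["time"])
E
```

```text
[ 0.42815945 -0.38026453  0.104     ]
[ 0.42806801 -0.37775232  0.1015923 ] 5.05
```

{"method": "play_rows", "body": {"increments": "0 0 0 0.02 0.025 -0.0285 0.6;0 0 0 0.05 0.062 -0.0285 0.6;0 0 0 0.08 0.1 -0.0285 0.6;0 0 0 0.11 0.137 -0.0285 0.6;0 0 0 0.14 0.174 -0.0285 0.6;0 0 0 0.17 0.211 -0.0285 0.6;0 0 0 0.2 0.249 -0.0285 0.6;0 0 0 0.23 0.286 -0.0285 0.6"}}

```text
time: 5.85
ee_pos: [0.524, -0.022, 0.1302]
eef_rot: [0.454, 0.891, -0.0, -0.001]
ft_force: [1.6, -0.2, -0.2]
width: 0.0641
grip_force: 12.0
```

{"method": "play_rows", "body": {"increments": "0 0 0 0.025 0.03 0 0.6;0 0 0 0.039 0.0486 0 0.6;0 0 0 0.039 0.0486 0 0.6;0 0 0 0.039 0.0486 0 0.6;0 0 0 0.039 0.0486 0 0.6"}}

```text
time: 6.35
ee_pos: [0.5403, 0.0345, 0.1306]
eef_rot: [0.454, 0.891, -0.001, -0.0]
ft_force: [0.3, 0.5, 0.3]
width: 0.0644
grip_force: 12.0
```

```bash
python3 - <<'E'
from lib import *
t=camera("top");s=camera("side")
a=t["color"][150:270,200:320];b=s["color"][120:240,225:345]
cv2.imwrite("pics/g3.png",np.hstack([cv2.resize(q,(400,400),interpolation=cv2.INTER_CUBIC) for q in(a,b)])[...,::-1])
st=read_state();print(st["ee_pos"],st["width"],st["grip_force"],st["ft_force"],st["time"])
print(proj(s,[[.5405,.0355,.064],[.5405,.0355,.131]]),proj(t,[[.5405,.0355,.064],[.5405,.0355,.131]]))
E
```

```text
[0.54051073 0.03464816 0.13100417] 0.06391869970111104 11.999905065167695 [ 0.13300898 -0.21015836 -0.50463917] 6.45
[[285.35981737 184.2317103 ]
 [285.83838559 166.52948107]] [[258.01522624 212.67452812]
 [255.92380553 208.18204302]]
```

View pics/g3.png

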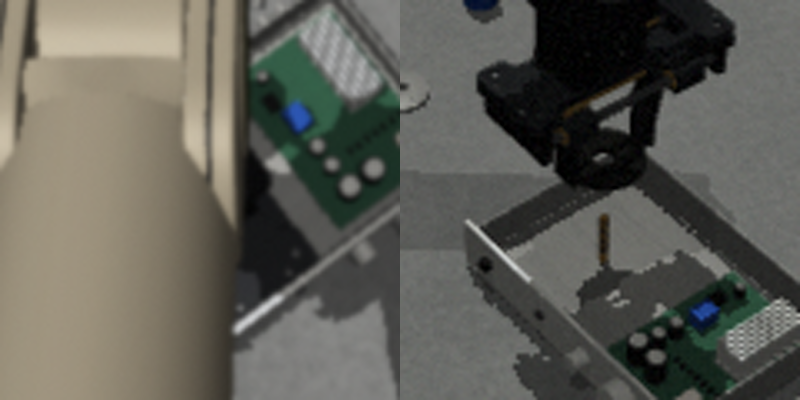

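The pad is above the stud: the hole is at crop (600,156) and the stud tip at (604,215). The hole looks a few mm low in x, so I'll measure it at sub-pixel.

```bash
cat >> lib.py <<'E'
def hole(c,uv,w=6,up=8):
    """intensity weighted centroid of bright spot at uv inside dark surroundings"""
    u,v=map(round,uv);g=c["color"][v-w:v+w+1,u-w:u+w+1].max(2).astype(np.float32)
    g=cv2.resize(g,None,fx=up,fy=up,interpolation=cv2.INTER_LINEAR);th=(g.min()+g[up*w-up:up*w+2*up,up*w-up:up*w+2*up].max())/2
    n,l,st,ce=cv2.connectedComponentsWithStats((g>th).astype(np.uint8))
    i=1+np.argmin(np.hypot(*(ce[1:]-g.shape[0]/2).T));return (ce[i]+.5)/up-.5+[u-w,v-w],st[i]
E
python3 - <<'E'
from lib import *
s=camera("side");uv,st=hole(s,(284.5,166.3));print(uv,st,ray(s,uv,.134))
im=s["color"].astype(int)[180:200,278:294];m=im[...,0]-im[...,2]>14;ys,xs=np.nonzero(m)
for y in range(20):
    if m[y].any():print(y+180,(xs[ys==y].mean()+278).round(1),end="; ")
print(read_state()["ee_pos"])
E
```

```text
[284.95060273 166.6788522 ] [ 42  48  36  22 477] [0.53796344 0.03189605 0.134     ]
184 285.5; 185 286.0; 186 286.0; 187 285.5; 188 285.5; 190 285.5; 191 285.5; 192 287.0; 193 285.5; 194 285.0; 196 285.5; 197 285.5; 198 285.5; [0.54063506 0.0348417  0.13115644]
```

{"method": "play_rows", "body": {"increments": "0 0 0 -0.0006 0.0033 0 0.6;0 0 0 -0.0006 0.0033 0.02 0.6;0 0 0 -0.0006 0.0033 0.04 0.6;0 0 0 -0.0006 0.0033 0.055 0.6;0 0 0 -0.0006 0.0033 0.07 0.6;0 0 0 -0.0006 0.0033 0.08 0.6;0 0 0 -0.0006 0.0033 0.08 0.6;0 0 0 -0.0006 0.0033 0.08 0.6"}}

```text
time: 7.3
ee_pos: [0.5441, 0.0374, 0.0515]
eef_rot: [0.454, 0.891, 0.0, 0.0]
ft_force: [0.3, 0.1, -0.2]
width: 0.0643
grip_force: 12.0
```

```bash
python3 - <<'E'
from lib import *
s=camera("side");b=s["color"][130:230,225:345]
cv2.imwrite("pics/g4.png",cv2.resize(b,(600,500),interpolation=cv2.INTER_CUBIC)[...,::-1])
st=read_state();print(st["ee_pos"],st["width"],st["grip_force"],st["ft_force"],st["time"])
E
```

```text
[0.54436643 0.03745078 0.05187326] 0.0640308716055921 11.999967915471643 [-0.0091192  -0.39677479 -1.31783399] 7.35
```

View pics/g4.png

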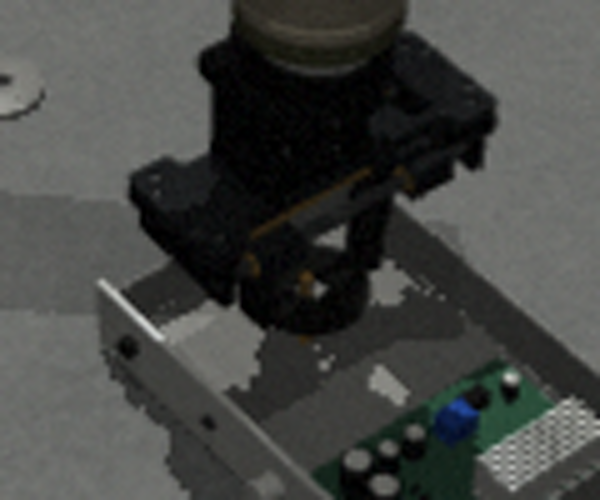

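The stud tip at crop (305,280) shows inside the pad hole (about 311,285). I'll shift back slightly and lower.

{"method": "play_rows", "body": {"increments": "0 0 0 0.0009 -0.0015 0.005 0.6;0 0 0 0.0009 -0.0015 0.015 0.6;0 0 0 0.0009 -0.0015 0.025 0.6;0 0 0 0.0009 -0.0015 0.032 0.6;0 0 0 0.0009 -0.0015 0.037 0.6;0 0 0 0.0009 -0.0015 0.037 0.6;0 0 0 0.0009 -0.0015 0.0385 0.6;0 0 0 0.0009 -0.0015 0.0385 0.6"}}

```text
time: 8.15
ee_pos: [0.5423, 0.0372, 0.0129]
eef_rot: [0.454, 0.891, 0.0, 0.0]
ft_force: [0.1, 0.3, 0.2]
width: 0.0643
grip_force: 12.4
```

{"method": "play_rows", "body": {"increments": "0 0 0 0 0 0.0005 0.6;0 0 0 0 0 0.0005 0.88;0 0 0 0 0 0.0005 0.88;0 0 0 0 0 0.0005 0.88;0 0 0 0 0 -0.02 0.88;0 0 0 0 0 -0.07 0.88;0 0 0 0 0 -0.1 0.9;0 0 0 0 0 -0.1 0.9"}}

```text
time: 8.95
ee_pos: [0.5447, 0.0375, 0.1169]
eef_rot: [0.454, 0.891, 0.003, 0.002]
ft_force: [0.1, -0.1, -0.0]
width: 0.0781
grip_force: 0.0
```

{"method": "play_rows", "body": {"increments": "0 0 0 -0.2704 -0.2182 0 0.95;0 0 0 -0.2704 -0.2182 0 0.95;0 0 0 -0.2704 -0.2182 0 0.95;0 0 0 -0.2704 -0.2182 0 0.95;0 0 0 -0.2704 -0.2182 0.03 0.95;0 0 0 -0.2704 -0.2182 0.05 0.95;0 0 0 -0.2704 -0.2182 0.05 0.95;0 0 0 -0.2704 -0.2182 0.05 0.95"}}

```text
time: 9.75
ee_pos: [0.5205, -0.3159, 0.0599]
eef_rot: [0.457, 0.889, -0.002, -0.002]
ft_force: [-0.3, 0.4, 0.4]
width: 0.0825
grip_force: 0.0
```

```bash
python3 - <<'E'
from lib import *
t=camera("top");s=camera("side");t=camera("top");s=camera("side")
a=t["color"][150:270,200:320];b=s["color"][130:330,235:355]
cv2.imwrite("pics/g5.png",np.hstack([cv2.resize(a,(400,400),interpolation=cv2.INTER_CUBIC),cv2.resize(b,None,fx=3,fy=3)[100-100:400,:]] if 0 else [cv2.resize(a,(400,400),interpolation=cv2.INTER_CUBIC),cv2.resize(s["color"][140:240,235:335],(400,400),interpolation=cv2.INTER_CUBIC)])[...,::-1])
st=read_state();print(st["ee_pos"],st["width"],st["time"])
E
```

```text
[ 0.5251941  -0.30839623  0.06240871] 0.08258238467869783 9.95
```

View pics/g5.png

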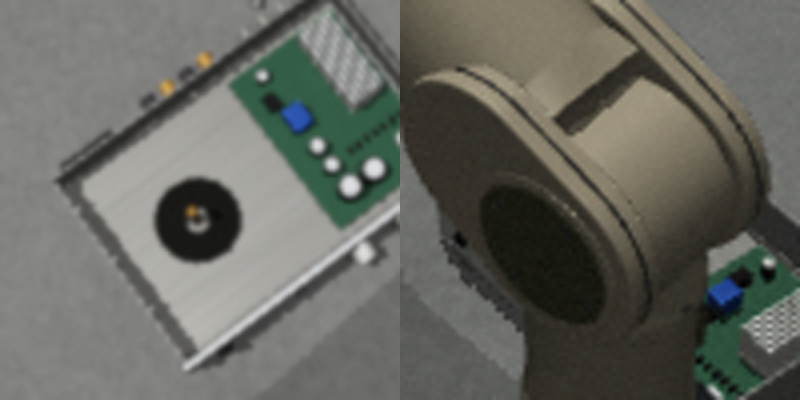

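The large pad lies flat and centred around the stud (crop (198,219)). Next is gripping the toroid.

{"method": "play_rows", "body": {"increments": "0 0 0 -0.0013 -0.001 0 0.95;0 0 0 -0.0013 -0.001 0.02 0.95;0 0 0 -0.0013 -0.001 0.04 0.95;0 0 0 -0.0013 -0.001 0.055 0.95;0 0 0 -0.0013 -0.001 0.057 0.95;0 0 0 -0.0013 -0.001 0.057 0.6;0 0 0 -0.0013 -0.001 0.057 0.6;0 0 0 -0.0013 -0.001 0.057 0.6", "grip_force": 35}}

```text
time: 10.75
ee_pos: [0.5256, -0.3115, 0.0067]
eef_rot: [0.454, 0.891, 0.0, 0.001]
ft_force: [1.5, 0.7, 0.2]
width: 0.0664
grip_force: 1.7
```

{"method": "play_rows", "body": {"increments": "0 0 0 0 0 0 0.6;0 0 0 0 0 0 0.6;0 0 0 0 0 -0.005 0.6;0 0 0 0 0 -0.02 0.6;0 0 0 0 0 -0.05 0.6;0 0 0 0 0 -0.09 0.6;0 0 0 0 0 -0.11 0.6;0 0 0 0 0 -0.11 0.6"}}

```text
time: 11.55
ee_pos: [0.5259, -0.3126, 0.1194]
eef_rot: [0.454, 0.891, 0.0, 0.003]
ft_force: [0.2, -0.8, -3.9]
width: 0.0651
grip_force: 35.0
```

{"method": "play_rows", "body": {"increments": "0 0 0 0.02 0.016 -0.01 0.6;0 0 0 0.05 0.04 -0.01 0.6;0 0 0 0.085 0.0675 -0.01 0.6;0 0 0 0.12 0.095 -0.01 0.6;0 0 0 0.155 0.123 -0.01 0.6;0 0 0 0.19 0.151 -0.01 0.6;0 0 0 0.225 0.179 -0.01 0.6;0 0 0 0.25 0.199 -0.01 0.6"}}

```text
time: 12.35
ee_pos: [0.5373, 0.0114, 0.1245]
eef_rot: [0.453, 0.892, -0.0, -0.001]
ft_force: [0.7, 0.2, -3.7]
width: 0.0652
grip_force: 35.0
```

{"method": "play_rows", "body": {"increments": "0 0 0 0.015 0.012 0 0.6;0 0 0 0.022 0.017 0 0.6;0 0 0 0.022 0.017 0 0.6;0 0 0 0.022 0.017 0 0.6;0 0 0 0.022 0.017 0 0.6;0 0 0 0.022 0.017 0 0.6"}}

```text
time: 12.95
ee_pos: [0.5393, 0.0344, 0.1257]
eef_rot: [0.455, 0.891, -0.0, 0.0]
ft_force: [0.5, 0.3, -4.7]
width: 0.0652
grip_force: 35.0
```

```bash
python3 - <<'E'
from lib import *
s=camera("side");b=s["color"][110:230,225:345]
cv2.imwrite("pics/g6.png",cv2.resize(b,(600,600),interpolation=cv2.INTER_CUBIC)[...,::-1])
st=read_state();p=st["ee_pos"];print(p,st["width"],st["grip_force"],st["ft_force"],st["time"])
# expected: toroid silhouette centred on stud, upper rim
q=proj(s,[[.5405,.036,p[2]+.0195],[.5405,.036,p[2]-.0065],[.5405,.036,.064]]);print((q-[225,110]+.5)*5)
E
```

```text
[0.53935615 0.03463421 0.12575432] 0.06491594831677186 34.99798413366079 [-0.49591328  0.02993513 -4.14594591] 13.0
[[307.18480052 264.78457565]
 [306.22060563 300.48111534]
 [304.261843   372.99866226]]
```

View pics/g6.png

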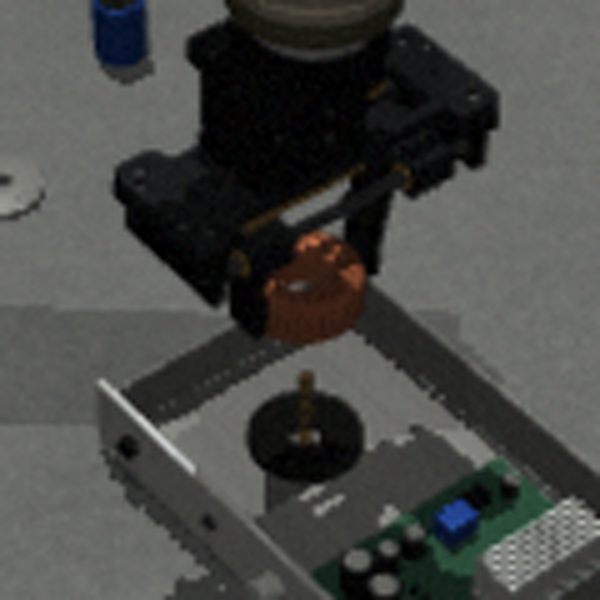

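The toroid is level, centred over the stud (right edge at 367, so centre about (304,290)). Now lowering it.

{"method": "play_rows", "body": {"increments": "0 0 0 -0.0003 0.0013 0.015 0.6;0 0 0 -0.0003 0.0013 0.035 0.6;0 0 0 -0.0003 0.0013 0.055 0.6;0 0 0 -0.0003 0.0013 0.07 0.6;0 0 0 -0.0003 0.0013 0.082 0.6;0 0 0 -0.0003 0.0013 0.091 0.6;0 0 0 -0.0003 0.0013 0.097 0.6;0 0 0 -0.0003 0.0013 0.098 0.6"}}

```text
time: 13.8
ee_pos: [0.5405, 0.0361, 0.0273]
eef_rot: [0.454, 0.891, -0.0, -0.0]
ft_force: [-0.0, 0.3, -4.1]
width: 0.0652
grip_force: 35.0
```

{"method": "play_rows", "body": {"increments": "0 0 0 0 0 0 0.6;0 0 0 0 0 0.001 0.6;0 0 0 0 0 0.002 0.6;0 0 0 0 0 0.003 0.6;0 0 0 0 0 0.003 0.6"}}

```text
time: 14.3
ee_pos: [0.5406, 0.0363, 0.0247]
eef_rot: [0.454, 0.891, 0.0, -0.0]
ft_force: [1.0, 0.3, -3.5]
width: 0.0652
grip_force: 35.0
```

{"method": "play_rows", "body": {"increments": "0 0 0 0 0 0.0005 0.6;0 0 0 0 0 0.001 0.6;0 0 0 0 0 0.0015 0.6;0 0 0 0 0 0.0015 0.6;0 0 0 0 0 0.002 0.6;0 0 0 0 0 0.002 0.6"}}

```text
time: 14.9
ee_pos: [0.5406, 0.0362, 0.0228]
eef_rot: [0.454, 0.891, 0.0, 0.0]
ft_force: [-0.0, 0.8, -3.9]
width: 0.0653
grip_force: 35.0
```

{"method": "play_rows", "body": {"increments": "0 0 0 0 0 0.0005 0.6;0 0 0 0 0 0.0005 0.6;0 0 0 0 0 0.001 0.6;0 0 0 0 0 0.001 0.6;0 0 0 0 0 0.0013 0.6;0 0 0 0 0 0.0013 0.6"}}

```text
time: 15.5
ee_pos: [0.5407, 0.0362, 0.0226]
eef_rot: [0.454, 0.891, 0.0, -0.0]
ft_force: [-8.8, 0.6, 14.9]
width: 0.065
grip_force: 35.0
```

{"method": "play_rows", "body": {"increments": "0 0 0 0 0 -0.0008 0.6;0 0 0 0 0 -0.0008 0.6;0 0 0 0 0 -0.0008 0.88;0 0 0 0 0 -0.0008 0.88;0 0 0 0 0 -0.0008 0.88;0 0 0 0 0 -0.02 0.88;0 0 0 0 0 -0.07 0.88;0 0 0 0 0 -0.12 0.88"}}

```text
time: 16.3
ee_pos: [0.5399, 0.0358, 0.1423]
eef_rot: [0.454, 0.891, -0.001, -0.0]
ft_force: [1.3, 0.1, 0.5]
width: 0.0765
grip_force: 0.0
```

{"method": "play_rows", "body": {"increments": "0 0 0 0.226 0.15 0 0.72;0 0 0 0.226 0.15 0 0.72;0 0 0 0.226 0.15 0 0.72;0 0 0 0.226 0.15 0 0.72;0 0 0 0.226 0.15 0.03 0.72;0 0 0 0.226 0.15 0.06 0.72;0 0 0 0.226 0.15 0.09 0.72;0 0 0 0.226 0.15 0.09 0.72", "grip_force": 12}}

```text
time: 17.1
ee_pos: [0.5261, 0.3064, 0.0471]
eef_rot: [0.453, 0.892, -0.003, -0.001]
ft_force: [-0.4, -0.4, -0.1]
width: 0.063
grip_force: 0.0
```

```bash
python3 - <<'E'
from lib import *
t=camera("top");s=camera("side");t=camera("top");s=camera("side")
a=t["color"][150:270,200:320];b=s["color"][80:200,225:345]
cv2.imwrite("pics/g7.png",np.hstack([cv2.resize(q,(400,400),interpolation=cv2.INTER_CUBIC) for q in(a,b)])[...,::-1])
st=read_state();print(st["ee_pos"],st["width"],st["time"])
E
```

```text
[0.53046151 0.30683642 0.05364565] 0.06245804918521293 17.3
```

View pics/g7.png

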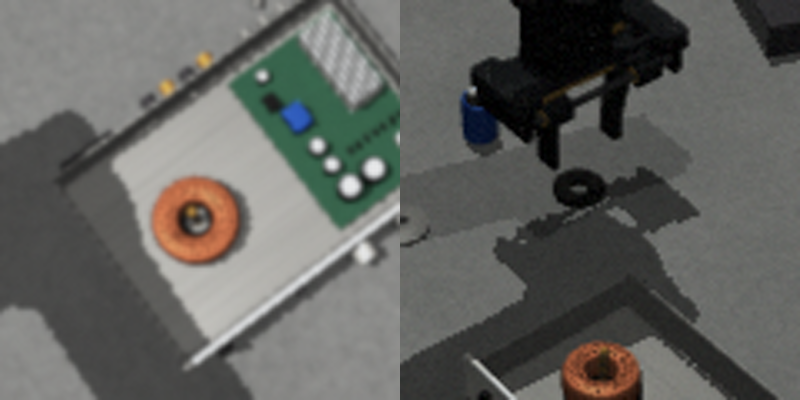

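The toroid sits flat and centred on the stud (crop (196,220)), and the gripper is above the small pad (580,187). Now picking up the pad.

{"method": "play_rows", "body": {"increments": "0 0 0 0.0006 -0.0008 0.02 0.72;0 0 0 0.0006 -0.0008 0.04 0.72;0 0 0 0.0006 -0.0008 0.05 0.72;0 0 0 0.0006 -0.0008 0.051 0.72;0 0 0 0.0006 -0.0008 0.051 0.4;0 0 0 0.0006 -0.0008 0.051 0.4;0 0 0 0.0006 -0.0008 0.051 0.4;0 0 0 0.0006 -0.0008 0.051 0.4"}}

```text
time: 18.1
ee_pos: [0.5286, 0.3075, 0.0015]
eef_rot: [0.454, 0.891, 0.001, 0.0]
ft_force: [-1.2, -0.4, 6.0]
width: 0.049
grip_force: 12.0
```

{"method": "play_rows", "body": {"increments": "0 0 0 0 0 0 0.4;0 0 0 0 0 -0.01 0.4;0 0 0 0 0 -0.03 0.4;0 0 0 0 0 -0.06 0.4;0 0 0 0 0 -0.1 0.4;0 0 0 0 0 -0.13 0.4;0 0 0 0 0 -0.13 0.4"}}

```text
time: 18.8
ee_pos: [0.5301, 0.3082, 0.1357]
eef_rot: [0.454, 0.891, 0.003, 0.001]
ft_force: [0.3, 0.1, -0.7]
width: 0.0492
grip_force: 12.0
```

{"method": "play_rows", "body": {"increments": "0 0 0 -0.02 -0.0133 0 0.4;0 0 0 -0.05 -0.033 0 0.4;0 0 0 -0.09 -0.06 0 0.4;0 0 0 -0.13 -0.086 0 0.4;0 0 0 -0.17 -0.113 0 0.4;0 0 0 -0.2 -0.133 0 0.4;0 0 0 -0.22 -0.146 0 0.4;0 0 0 -0.226 -0.15 0 0.4"}}

```text
time: 19.6
ee_pos: [0.5392, 0.0329, 0.1305]
eef_rot: [0.456, 0.89, -0.0, 0.0]
ft_force: [0.2, -0.0, 0.5]
width: 0.0494
grip_force: 12.0
```

{"method": "play_rows", "body": {"increments": "0 0 0 0 0 0 0.4;0 0 0 0 0 0.02 0.4;0 0 0 0 0 0.04 0.4;0 0 0 0 0 0.05 0.4;0 0 0 0 0 0.05 0.4;0 0 0 0 0 0.05 0.4"}}

```text
time: 20.2
ee_pos: [0.5398, 0.037, 0.0809]
eef_rot: [0.453, 0.891, 0.0, 0.0]
ft_force: [-0.2, -0.6, 0.9]
width: 0.0495
grip_force: 12.0
```

```bash
python3 - <<'E'
from lib import *
s=camera("side");b=s["color"][125:225,225:345]
cv2.imwrite("pics/g8.png",cv2.resize(b,(720,600),interpolation=cv2.INTER_CUBIC)[...,::-1])
st=read_state();p=st["ee_pos"];print(p,st["width"],st["grip_force"],st["ft_force"],st["time"])
q=proj(s,[[.5405,.036,p[2]+.0015],[.5405,.036,.064]]);print((q-[225,125]+.5)*6)
E
```

```text
[0.54010291 0.03674584 0.08121034] 0.04929346442136692 11.99984875973314 [-0.35314584 -0.26567801 -0.21903855] 20.25
[[365.89420924 328.72122786]
 [365.1142116  357.59839471]]
```

View pics/g8.png

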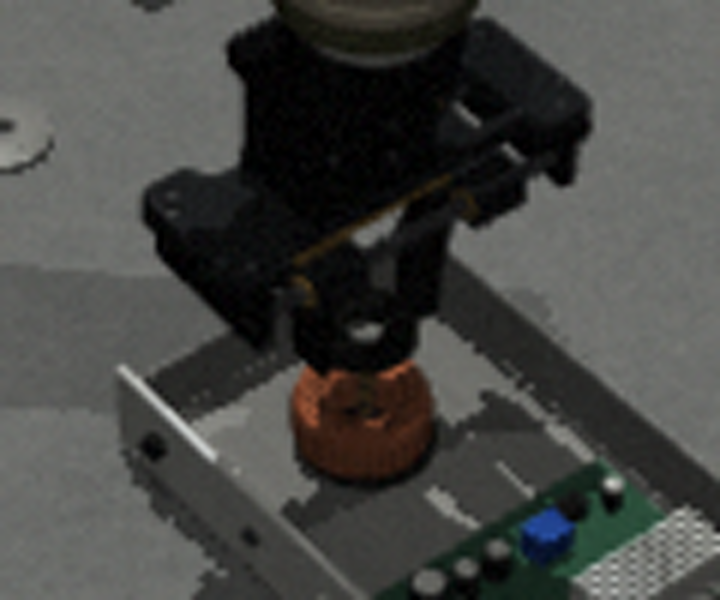

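The small pad's hole is at (367,331), against (366,329) expected. It is aligned, so I'm lowering it.

{"method": "play_rows", "body": {"increments": "0 0 0 0 0 0.008 0.4;0 0 0 0 0 0.016 0.4;0 0 0 0 0 0.024 0.4;0 0 0 0 0 0.031 0.4;0 0 0 0 0 0.034 0.4;0 0 0 0 0 0.036 0.4;0 0 0 0 0 0.037 0.4;0 0 0 0 0 0.037 0.4"}}

```text
time: 21.05
ee_pos: [0.5397, 0.0361, 0.0436]
eef_rot: [0.454, 0.891, 0.0, -0.0]
ft_force: [-0.6, -0.4, -0.5]
width: 0.0496
grip_force: 12.0
```

{"method": "play_rows", "body": {"increments": "0 0 0 0 0 0.0005 0.4;0 0 0 0 0 0.0005 0.4;0 0 0 0 0 0.001 0.4;0 0 0 0 0 0.001 0.4"}}

```text
time: 21.45
ee_pos: [0.5398, 0.0361, 0.0433]
eef_rot: [0.454, 0.891, 0.0, -0.0]
ft_force: [-4.5, -1.2, 11.6]
width: 0.0494
grip_force: 12.0
```

{"method": "play_rows", "body": {"increments": "0 0 0 0 0 -0.0008 0.4;0 0 0 0 0 -0.0008 0.7;0 0 0 0 0 -0.0008 0.7;0 0 0 0 0 -0.0008 0.7;0 0 0 0 0 -0.02 0.7;0 0 0 0 0 -0.06 0.75;0 0 0 0 0 -0.1 0.75;0 0 0 0 0 -0.1 0.75"}}

```text
time: 22.25
ee_pos: [0.5425, 0.0363, 0.1473]
eef_rot: [0.454, 0.891, 0.003, 0.003]
ft_force: [1.0, 0.2, 0.7]
width: 0.0655
grip_force: 0.0
```

{"method": "play_rows", "body": {"increments": "0 0 0 0.2855 -0.0126 0 0.75;0 0 0 0.2855 -0.0126 0 0.75;0 0 0 0.2855 -0.0126 0 0.75;0 0 0 0.2855 -0.0126 0 0.75;0 0 0 0.2855 -0.0126 0.03 0.75;0 0 0 0.2855 -0.0126 0.06 0.75;0 0 0 0.2855 -0.0126 0.09 0.75;0 0 0 0.2855 -0.0126 0.09 0.75"}}

```text
time: 23.05
ee_pos: [0.3582, 0.2583, 0.0487]
eef_rot: [0.452, 0.892, -0.004, -0.001]
ft_force: [-0.3, -1.0, 1.2]
width: 0.0654
grip_force: 0.0
```

```bash
python3 - <<'E'
from lib import *
t=camera("top");s=camera("side");t=camera("top");s=camera("side")
g=[t["color"][170:260,210:300],s["color"][95:185,180:270],s["color"][155:245,240:330],t["color"][240:330,120:210]]
g=[cv2.resize(q,(400,300) if 0 else (300,300),interpolation=cv2.INTER_CUBIC) for q in g]
cv2.imwrite("pics/g9.png",np.vstack([np.hstack(g[:2]),np.hstack(g[2:])])[...,::-1])
st=read_state();print(st["ee_pos"],st["width"],st["time"])
E
```

```text
[0.36294992 0.25956496 0.05403957] 0.06518449824071307 23.25
```

View pics/g9.png

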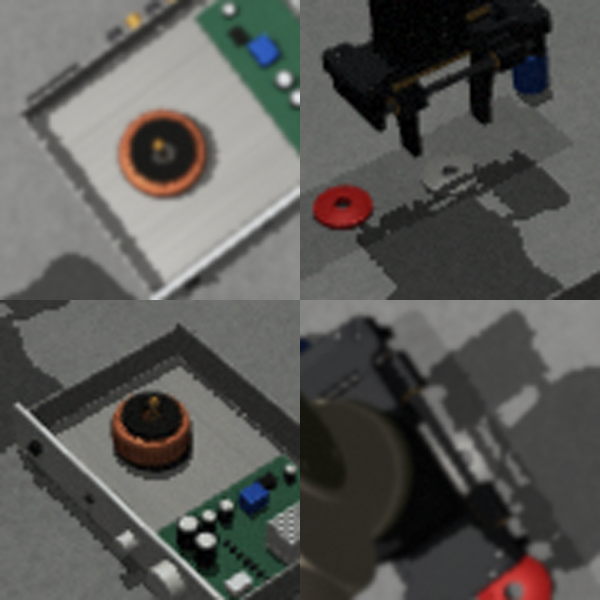

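The small pad is on the toroid with the stud through it (crops (160,150) and (152,412)). The gripper is above the plate, and I want to check its clearance to the red look-alike.

```bash
python3 - <<'E'
from lib import *
s=camera("side");t=camera("top")
red=lambda i:(i[...,0]-i[...,1]>50)
cen,ar,_=blob(s["color"],(192,156.6),red,20);xy,am=solve(s,cen,.027,.007);print("red",xy,ar,am)
p=read_state()["ee_pos"];d=(p[:2]-xy);y=np.array([.809,.588]);x=np.array([-.588,.809]);print(p,d@x,d@y)
E
```

```text
red [0.26629023 0.21742535] 172.9375 200.90108921506908
[0.36283648 0.25982839 0.05403093] -0.022465132434757076 0.10303890031494022
```

{"method": "play_rows", "body": {"increments": "0 0 0 0 -0.0007 0.02 0.75;0 0 0 0 -0.0007 0.04 0.75;0 0 0 0 -0.0007 0.05 0.75;0 0 0 0 -0.0007 0.0515 0.75;0 0 0 0 -0.0007 0.0515 0.4;0 0 0 0 -0.0007 0.0515 0.4;0 0 0 0 -0.0007 0.0515 0.4;0 0 0 0 -0.0007 0.0515 0.4", "grip_force": 20}}

```text
time: 24.15
ee_pos: [0.3614, 0.2598, 0.0018]
eef_rot: [0.454, 0.891, 0.001, 0.0]
ft_force: [0.1, -0.6, 6.4]
width: 0.0517
grip_force: 20.0
```

{"method": "play_rows", "body": {"increments": "0 0 0 0 0 0 0.4;0 0 0 0 0 -0.01 0.4;0 0 0 0 0 -0.03 0.4;0 0 0 0 0 -0.06 0.4;0 0 0 0 0 -0.1 0.4;0 0 0 0 0 -0.13 0.4;0 0 0 0 0 -0.13 0.4"}}

```text
time: 24.85
ee_pos: [0.3626, 0.2607, 0.1354]
eef_rot: [0.454, 0.891, 0.004, 0.001]
ft_force: [0.1, 0.1, -1.5]
width: 0.052
grip_force: 20.0
```

{"method": "play_rows", "body": {"increments": "0 0 0 -0.02 0.001 0 0.4;0 0 0 -0.05 0.0025 0 0.4;0 0 0 -0.09 0.004 0 0.4;0 0 0 -0.135 0.006 0 0.4;0 0 0 -0.18 0.008 0 0.4;0 0 0 -0.225 0.01 0 0.4;0 0 0 -0.265 0.012 0 0.4;0 0 0 -0.2855 0.0126 0 0.4"}}

```text
time: 25.65
ee_pos: [0.5401, 0.0322, 0.1307]
eef_rot: [0.455, 0.89, -0.001, 0.0]
ft_force: [0.6, 0.1, 0.5]
width: 0.0519
grip_force: 20.0
```

{"method": "play_rows", "body": {"increments": "0 0 0 0 0 0 0.4;0 0 0 0 0 0.02 0.4;0 0 0 0 0 0.04 0.4;0 0 0 0 0 0.046 0.4;0 0 0 0 0 0.046 0.4;0 0 0 0 0 0.046 0.4"}}

```text
time: 26.25
ee_pos: [0.5391, 0.0362, 0.0856]
eef_rot: [0.454, 0.891, 0.0, 0.0]
ft_force: [-0.1, 0.3, -0.2]
width: 0.0519
grip_force: 20.0
```

```bash
python3 - <<'E'
from lib import *
s=camera("side");b=s["color"][145:215,245:325]
cv2.imwrite("pics/g10.png",cv2.resize(b,(680,595),interpolation=cv2.INTER_CUBIC)[...,::-1])
st=read_state();p=st["ee_pos"];print(p,st["width"],st["grip_force"],st["ft_force"],st["time"])
q=proj(s,[[.5405,.036,p[2]-.002+.008],[.5405,.036,p[2]-.002],[.5405,.036,.064],[.5405,.036-.027,p[2]-.002],[.5405-.027,.036,p[2]+.002],[.5405+.027,.036,p[2]+.002]]);print((q-[245,145]+.5)*8.5)
E
```

```text
[0.5394108  0.03612424 0.08584167] 0.052480671774499464 19.999675897706766 [-0.26574546  0.145402   -0.16173154] 26.3
[[348.8976773  275.41703445]
 [348.41767059 293.18790118]
 [347.24513309 336.59772584]
 [351.93353084 354.64315605]
 [263.52305453 285.72821893]
 [433.69396157 282.91738607]]
```

View pics/g10.png

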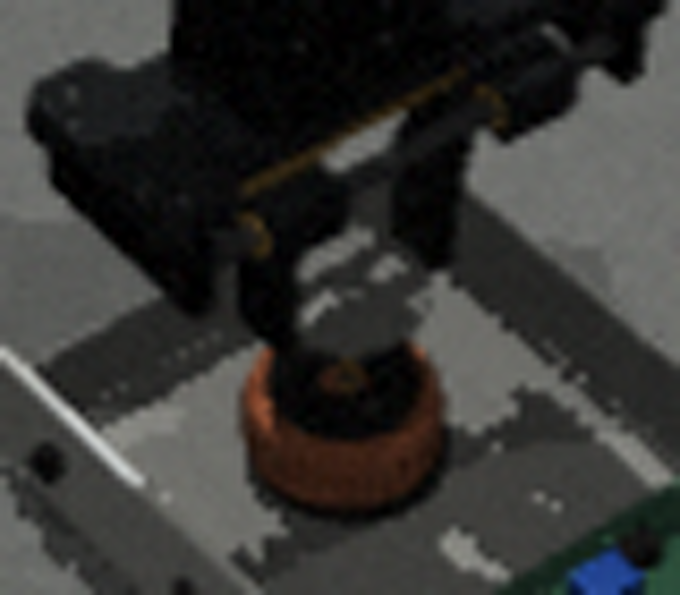

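The plate is level, its right edge is at (433,290) and its lower edge at row 355, both as predicted for centred on the stud. I'm lowering it in two steps.

{"method": "play_rows", "body": {"increments": "0 0 0 -0.0003 0.0004 0.008 0.4;0 0 0 -0.0003 0.0004 0.014 0.4;0 0 0 -0.0003 0.0004 0.02 0.4;0 0 0 -0.0003 0.0004 0.023 0.4;0 0 0 -0.0003 0.0004 0.025 0.4;0 0 0 -0.0003 0.0004 0.025 0.4"}}

```text
time: 26.9
ee_pos: [0.5394, 0.0357, 0.0597]
eef_rot: [0.454, 0.891, -0.0, -0.0]
ft_force: [-1.1, 0.3, -0.5]
width: 0.0519
grip_force: 20.0
```

{"method": "play_rows", "body": {"increments": "0 0 0 0 0 0.003 0.4;0 0 0 0 0 0.006 0.4;0 0 0 0 0 0.008 0.4;0 0 0 0 0 0.009 0.4;0 0 0 0 0 0.0095 0.4;0 0 0 0 0 0.0095 0.4"}}

```text
time: 27.5
ee_pos: [0.5395, 0.0358, 0.0504]
eef_rot: [0.454, 0.891, 0.0, -0.0]
ft_force: [0.0, -0.1, -0.7]
width: 0.0523
grip_force: 20.0
```

{"method": "play_rows", "body": {"increments": "0 0 0 0 0 0.0005 0.4;0 0 0 0 0 0.0005 0.4;0 0 0 0 0 0.001 0.4;0 0 0 0 0 0.001 0.4"}}

```text
time: 27.9
ee_pos: [0.5396, 0.0358, 0.0498]
eef_rot: [0.454, 0.891, 0.0, -0.0]
ft_force: [-3.3, -0.4, 5.8]
width: 0.0523
grip_force: 20.0
```

Contact at the expected height. Release, retreat and check.

{"method": "play_rows", "body": {"increments": "0 0 0 0 0 -0.0004 0.4;0 0 0 0 0 -0.0004 0.75;0 0 0 0 0 -0.0004 0.75;0 0 0 0 0 -0.0004 0.75;0 0 0 0 0 -0.02 0.75;0 0 0 0 0 -0.06 0.75;0 0 0 0 0 -0.1 0.75;0 0 0 0 0 -0.12 0.75"}}

```text
time: 28.7
ee_pos: [0.5407, 0.0356, 0.1727]
eef_rot: [0.454, 0.891, 0.001, 0.001]
ft_force: [0.5, -0.3, 0.3]
width: 0.0651
grip_force: 0.0
```

{"method": "play_rows", "body": {"increments": "0 0 0 0.27 0.12 -0.03 0.75;0 0 0 0.27 0.12 -0.03 0.75;0 0 0 0.27 0.12 -0.03 0.75;0 0 0 0.27 0.12 -0.03 0.75;0 0 0 0.27 0.12 -0.03 0.75;0 0 0 0.27 0.12 -0.03 0.75;0 0 0 0.27 0.12 -0.03 0.75;0 0 0 0.27 0.12 -0.03 0.75"}}

```text
time: 29.5
ee_pos: [0.4772, 0.3256, 0.1991]
eef_rot: [0.453, 0.892, -0.0, 0.0]
ft_force: [0.0, -1.4, -0.3]
width: 0.0654
grip_force: 0.0
```

```bash
python3 - <<'E'
from lib import *
t=camera("top");s=camera("side");t=camera("top");s=camera("side")
g=[t["color"][170:250,215:295],s["color"][150:230,245:325]]
g=[cv2.resize(q,(400,400),interpolation=cv2.INTER_CUBIC) for q in g]
cv2.imwrite("pics/g11.png",np.hstack(g)[...,::-1])
st=read_state();print(st["ee_pos"],st["time"],st["ft_force"])
E
```

```text
[0.47833367 0.32315503 0.19948764] 29.7 [-0.34882096 -0.21070846 -0.36755928]
```

View pics/g11.png

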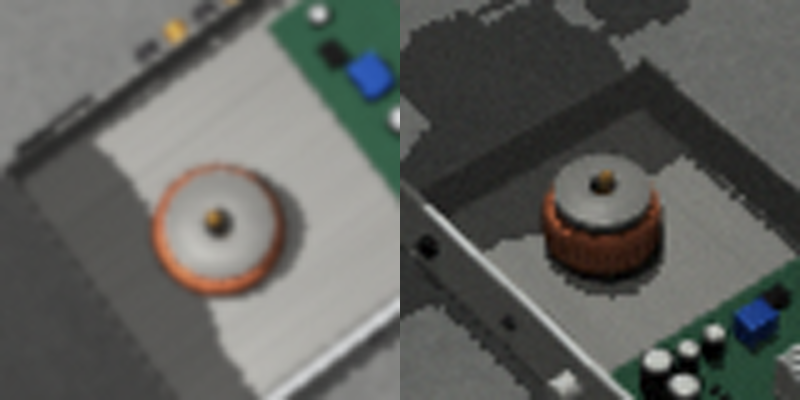

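The plate lies flat on the stack with the dome up, and the stud tip shows through its hole (top (217,222), side (603,183)). The arm is clear.

```bash
python3 -c "
from bench import *
print(close_job())"
```

```text
the job is handed in; nothing more can be done
None
```

The job is handed in at about 30 s of the 102 s allowed: large pad, transformer, small pad and clamp plate (dome up) are stacked flat over the stud in that order, and the arm is clear of everything.

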